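# Pry up the push rivet of a data logger and slide its battery hatch open

### The arm

A 6-joint arm with a two-finger parallel gripper is mounted at the origin on a cart in front of the work surface, level with it; the furniture and walls round the work are solid. World frame = base frame: x ahead of the robot, y to its left, z up, the work surface at z = 0. Lengths are in m, angles in degrees, forces in N, time in s.
With the tool pointing down it reaches from about 0.325 to 0.925 m from the base axis. Payload 3.1 kg.
Tool frame: the origin (TCP) lies at the very end of the fingers, on their centre line; the grasp point (between the pads) lies 19 mm behind it; z points along the fingers, y is the line along which they close (so a half turn about z gives the same grasp; the last joint's range is limited). The gripper opens to 85 mm and grips with 20 to 120 N. Pads are 22 mm wide; open, the fingers measure 114 mm over their backs; the gripper's body (76 mm by 85 mm) begins 54 mm behind the grasp point. The pads swing forward as they close: fully open they stand 13 mm farther back than shut.
Start: joints at [-79.194, 12.427, 92.441, -0, 75.132, -6.429], TCP at [0.185, -0.597, 0.231] pointing down, gripper open.
Joint ranges: [-157.48, 157.48], [-44.54, 120.13], [17.64, 146.25], [-64.5, 244.5], [7.68, 150.69], [-147.95, 147.95]. Speed limits (degrees/s): [159.86, 159.86, 180, 180, 180, 180].

### API

Orientations are given as [roll, pitch, yaw] about the fixed x, y, z axes, in that order (R = Rz(yaw) Ry(pitch) Rx(roll)).
In Python, from cell import get_state, camera, calibration, job_done, boxes_of, spot_point gives the robot as it stands.
- The arm moves only by the tool move_arm, never from a script. Its argument "deltas" is a list of rows, each a list of 5 numbers: the opening, from 0 (shut) to 1 (fully open), then the shift along the tool's x, y, z in m, then the turn about the tool's z in degrees. A call has 1 to 10 rows; each row is the pose to reach, as a shift and turn from the pose commanded when the call began, along the tool's axes at that moment; what a row does not reach only later rows make up. A row lasts 1/10 s, in which the tool goes at most 50 mm and 8.59 degrees, less where a joint would pass 70% of its speed; a pose out of reach is approached as far as the arm can. A call with a gripper value outside its range is refused whole. The fingers move at their own pace and stop on an object; the grip force is fixed at half the most. Time passes only in rows, so rows that repeat a pose let the fingers close. It gives the time, the measured TCP pose, the force, the opening and the grip force at its end, in the units of the state.
- get_state(): the state, without advancing time (a new reading comes with each control period).
- camera(name): name is "scene" or "top"; returns the picture (420x560x3 uint8, red, green, blue); there is no depth.
- calibration(name): a dict with "fov_y" (degrees; the focal length in pixels is half the picture's height over the tangent of half this angle, whatever the lens; pixels are square), "cx", "cy" (the principal point, pixels), "camera_from_world" (4x4, takes a point from world to camera coordinates). Camera axes: x right, y down, z forward; pixel columns grow to the right and rows downward; lengths in m; the calibration is good to about 2 mm. A picture is of the moment at which its call begins. calibration takes no time and is no camera call.
- job_done(): hands the job in; it is judged then, once.
Trained networks look in the newest picture that a camera, given by its name, has taken for a name from the list of things; names that differ only in an ending like _2 or _b are one class to them, and where a whole thing is asked for, a point or a joint stands for the part that bears it (a point fixed in the world has none). Each returns a list of dicts, best first, with "p" (0 to 1); they miss things now and then, are a little off and sometimes report something else, mostly with a low value. They report only what shows in the picture. A call takes as long as a camera call.
- boxes_of(camera, label): "position" ([x, y, z] in m, in world coordinates, good to about 4 mm: the middle of the surface that is visible of it).
- spot_point(camera, label): "position" ([x, y, z] in m, in world coordinates, good to about 4 mm: a listed point, or the origin of a listed thing).
The state is a dict: "t": time; "joint_pos": joint angles; "joint_vel": joint speeds; "joint_torque": joint torques, N m; "position": TCP position; "orientation": TCP orientation; "wrist_force": force on the tool from outside, world axes, zero at the start; "moment": the same for the moment, N m; "grip_width": opening from 0.0 (shut) to 1.0 (fully open); "grasp_force": force on a finger pad.
Only numpy, scipy, OpenCV 4.12 (cv2) and the standard library are available. Lean on these libraries where they do the work, as an engineer would, in place of code of your own. Each camera call takes 0.05 s, during which the arm holds its last target. There are 200 camera calls.

### The job

The data logger's batteries are due for a change, but its battery hatch is locked by a push rivet whose centre pin is pushed in flush. Lever the pin up with the flat pry tool, without leaning hard on the case, then slide the hatch back to its stop so that the batteries lie open. Lay the tool back down on the worktop, and leave the other things where they are.

Things in the scene. Friction and masses are not known exactly. Their poses are not given: they have to be found in the camera images.
- logger: White bench instrument, 168 long (its x) x 120 wide (y) x 70 mm high, screwed down (does not move). Origin: centre of its underside; x points from its front face (display, keys and sockets, towards the robot) to its back, z up. Flat top at z = 70 mm. Keep below 40 N on it.
- rivet (a point): Axis of the push rivet at the level of the logger's flat top, 33 mm behind the top's front edge (usable as a fulcrum); axes as the logger's. A black collar (27 mm across, 6 mm high, bore 20 mm) surrounds the pin. A slit 9.5 mm wide, down to the flat top, runs across it: the way in for a blade. The slit points to the front, turned by up to 0.75 rad either way, and sits tight: look or feel for it.
- pin_top (a point): Centre of the top of the rivet's centre pin, moving with it. Flush, the head (18 mm across, 2.5 mm thick) lies sunk in the collar, tops level, so it cannot be pinched; below the head is a gap 3.5 mm high, down to the logger's top, round the shank (7 mm across). The pin slides straight up; that takes about 5 N, and it stays at whatever height it is left.
- rivet_pin (a joint): Height of the rivet's centre pin, m: 0 flush and locking, 0.010 fully up. From 0.005 up its shank is clear of the hatch; below that the hatch is locked.
- hatch (a joint): Travel of the battery hatch, m: 0 shut, 0.060 at its stop. A grey plate in tracks on the logger's top that slides along the logger's x, towards its back; about 2 N once unlocked.
- hatch_rib (a point): Centre of the top of the thumb rib across the hatch (6 mm along x, 44 mm along y, 10 mm tall above the hatch, top 78.5 mm above the worktop); axes as the logger's; moves with the hatch. With the hatch shut its front face lies 51 mm behind the rivet's axis; between rib and collar the hatch is flat, 68.5 mm above the worktop.
- pry_tool: Loose flat pry tool of 90 g, 145 mm long, lying on the worktop; x along the tool, towards the tip, z up as it lies; origin below the centre of the handle, on its underside. White plastic handle 80 (x) x 18 (y) x 20 mm (z).
- tool_grip (a point): Centre of the tool's handle (10 mm above its underside); axes as the tool's.
- tool_tip (a point): Lower edge of the tip of the tool's straight steel blade, 105 mm ahead of tool_grip along x; axes as the tool's. The blade is 7 mm wide, 1.8 mm thick over its last 20 mm, 3.2 mm behind; its underside is flat.
- timer: Bystander: small white timer, 58 x 64 x 21 mm. Leave it.
- marker_pen: Bystander: marker pen lying on the worktop, 128 mm long. Leave it.
- salve_jar: Bystander: jar with black lid, 60 mm across, 41 mm high. Leave it.

How it is judged:
By the outcome, as a careful person would: the job done as asked, in the order asked, and still so for the second after the job is handed in, with the robot touching nothing.
It also fails if it takes over 72 s, if anything falls off the work surface, if the arm or the gripper's body presses on something with over 40 N, if the wrist force passes 120 N, or if a joint passes its speed limit or range.

## Working session

There is one attempt and no reset: what is moved stays moved. The work goes in short steps, Python scripts to look and compute and a tool call to move; the robot and the scene stay as the last step left them, time stands still between calls to the robot, and variables do not carry over. Pictures are saved under pics/ and viewed, at most 10 in all, crops included, and the job is handed in when it is done.

Besides the shell and the picture viewer there is one more tool, called after ">>>" as name(argument=value, ...) on one line, values as JSON. move_arm: Moves the arm, as the interface text tells. Its arguments: {"type":"object","properties":{"deltas":{"type":"array","items":{"type":"array","items":{"type":"number"}}}},"required":["deltas"]}

```bash
mkdir -p pics; ls
python3 - <<'E'
from cell import *
import cv2,numpy as np
for c in("scene","top"):
    im=camera(c); cv2.imwrite(f"pics/{c}0.png",im[:,:,::-1])
    k=calibration(c); M=np.array(k["camera_from_world"]); print(c,k["fov_y"],k["cx"],k["cy"],(-M[:3,:3].T@M[:3,3]).round(3),M[:3,:3].round(2).tolist())
    for l in("logger","rivet","pin_top","hatch_rib","pry_tool","tool_grip","tool_tip","timer","marker_pen","salve_jar"):
        r=spot_point(c,l)[:2]; print(l,[(np.round(d["position"],4).tolist(),round(d["p"],2)) for d in r])
print(get_state())
E
```

```text
pics
scene 45.92691749897237 277.9240684220659 213.4632506111902 [-0.25  -0.816  0.523] [[0.69, -0.73, 0.01], [-0.27, -0.26, -0.93], [0.68, 0.63, -0.37]]
logger [([0.6355, 0.0563, 0.0018], 0.92)]
rivet [([0.5853, 0.0617, 0.0741], 0.69), ([0.4726, 0.2506, -0.0013], 0.41)]
pin_top []
hatch_rib [([0.6382, 0.0593, 0.0775], 0.47)]
pry_tool [([0.4852, -0.2363, 0.0016], 0.55), ([0.5873, 0.062, 0.0713], 0.33)]
tool_grip [([0.4886, -0.24, 0.0121], 0.54), ([0.6371, 0.0554, 0.0015], 0.17)]
tool_tip [([0.5913, -0.2337, 0.0109], 0.67)]
timer [([0.4684, 0.2499, -0.0037], 0.89), ([0.4824, -0.2361, 0.0006], 0.7)]
marker_pen []
salve_jar [([0.5614, 0.2039, 0.0018], 0.62)]
top 55.56061900425993 280.237667232175 209.36670792893366 [ 0.48  -0.09   1.135] [[-0.01, -1.0, -0.01], [-1.0, 0.01, -0.04], [0.04, 0.01, -1.0]]
logger [([0.6406, 0.053, -0.0042], 0.62)]
rivet [([0.5861, 0.0614, 0.0694], 0.69)]
pin_top [([0.5858, 0.0653, 0.0776], 0.41)]
hatch_rib [([0.6385, 0.0561, 0.0783], 0.96)]
pry_tool [([0.4826, -0.2374, 0.0004], 0.78)]
tool_grip [([0.4845, -0.2351, 0.0122], 0.57)]
tool_tip [([0.5874, 0.0624, 0
[... 240 characters left out ...]
1], 0.35)]
{'t': 1.1, 'joint_pos': array([-7.91927675e+01,  1.24248248e+01,  9.24397635e+01, -6.79339851e-04,
        7.51316575e+01, -6.42915316e+00]), 'joint_vel': array([ 0.11654986,  0.0214888 , -0.0251919 ,  0.01594303,  0.02897063,
       -0.07953771]), 'joint_torque': array([-2.07094358e-04, -3.96903133e+01, -3.04260528e+01, -1.57741674e-04,
        8.80637072e-04,  6.28360340e-06]), 'position': array([ 0.18521357, -0.59695396,  0.23134015]), 'orientation': array([1.79996343e+02, 1.07285177e-03, 1.72365599e+01]), 'wrist_force': array([-0.59255455,  0.28431655, -0.04600563]), 'moment': array([ 0.00385981,  0.02065771, -0.02332022]), 'grasp_force': 0.0, 'grip_width': 1.0033507566631978}
```

Run:
```python
import cv2
a=cv2.imread("pics/top0.png"); b=cv2.imread("pics/scene0.png")
cv2.imwrite("pics/top_v.png",cv2.resize(a,(800,600)))
cv2.imwrite("pics/scene_v.png",cv2.resize(b,(800,600)))
```

```text
(no output)
```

View pics/top_v.png

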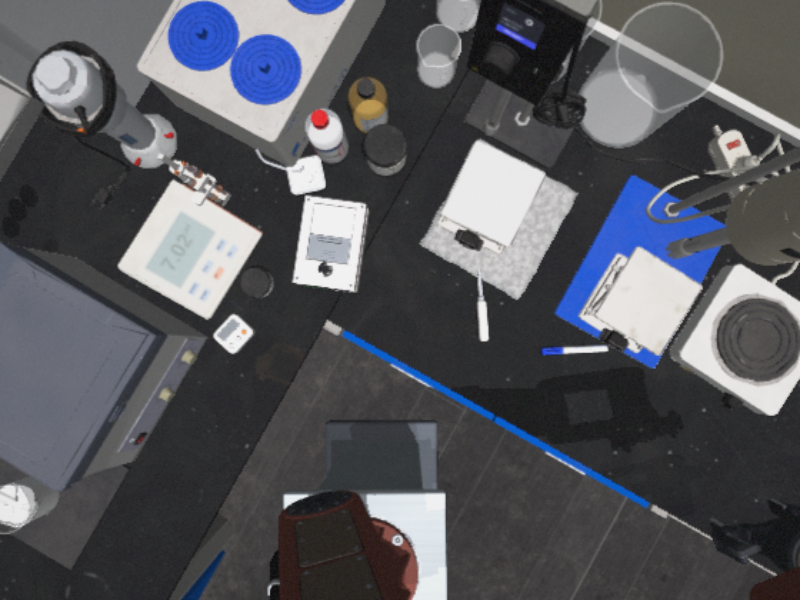

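View pics/scene_v.png

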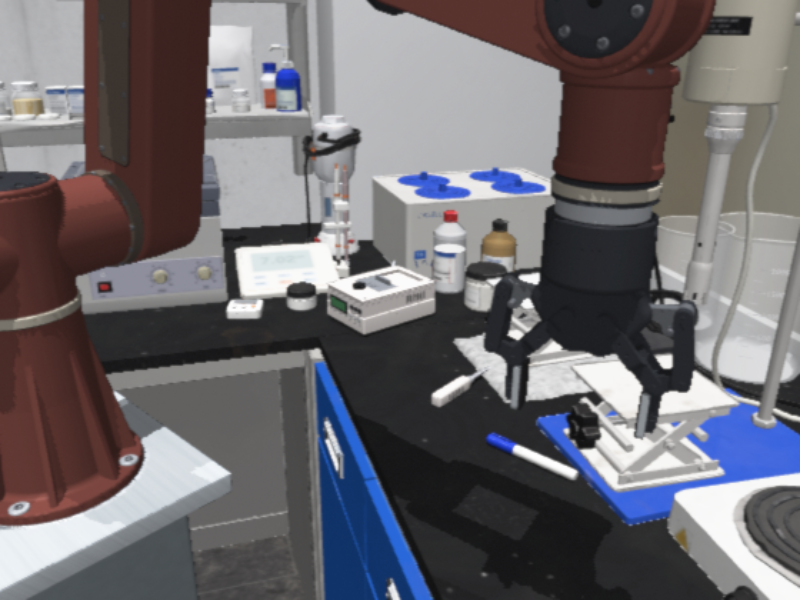

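```bash
cat > h.py <<'E'
from cell import *
import cv2,numpy as np
def K(c):
    k=calibration(c); M=np.array(k["camera_from_world"]); f=210/np.tan(np.radians(k["fov_y"]/2)); return k,M,f
def proj(c,p):
    k,M,f=K(c); q=M[:3,:3]@np.array(p)+M[:3,3]; return np.array([k["cx"]+f*q[0]/q[2],k["cy"]+f*q[1]/q[2]])
def back(c,uv,z):
    k,M,f=K(c); d=M[:3,:3].T@np.array([(uv[0]-k["cx"])/f,(uv[1]-k["cy"])/f,1]); o=-M[:3,:3].T@M[:3,3]; return o+d*(z-o[2])/d[2]
def avg(c,n): return np.mean([camera(c).astype(float) for _ in range(n)],0)
def rect(im,c,x0,y0,z,w,h,s):
    "orthorectify world plane z: x up, y left, s px per m, centred x0,y0"
    m=np.array([proj(c,(x0+(h/2-j)/s,y0+(w/2-i)/s,z)) for j in range(h) for i in range(w)]).reshape(h,w,2).astype(np.float32) if 0 else None
    src=np.float32([(0,0),(w,0),(w,h),(0,h)]); dst=np.float32([proj(c,(x0+(h/2-j)/s,y0+(w/2-i)/s,z)) for i,j in src])
    H=cv2.getPerspectiveTransform(dst,src)
    return cv2.warpPerspective(im,H,(w,h),flags=cv2.INTER_CUBIC)
E
python3 - <<'E'
from h import *
T=avg("top",8);S=avg("scene",8);np.savez("pics/a.npz",T=T,S=S)
a=rect(T,"top",.586,.0615,.073,400,300,6000)
b=rect(S,"scene",.586,.0615,.073,400,300,6000)
c=rect(T,"top",.64,.055,.07,400,300,1400)
d=rect(T,"top",.53,-.236,.01,400,300,1500)
o=np.vstack([np.hstack([a,b]),np.hstack([c,d])])
cv2.imwrite("pics/z1.png",np.clip(o,0,255).astype(np.uint8)[:,:,::-1])
E
```

```text
(no output)
```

View pics/z1.png

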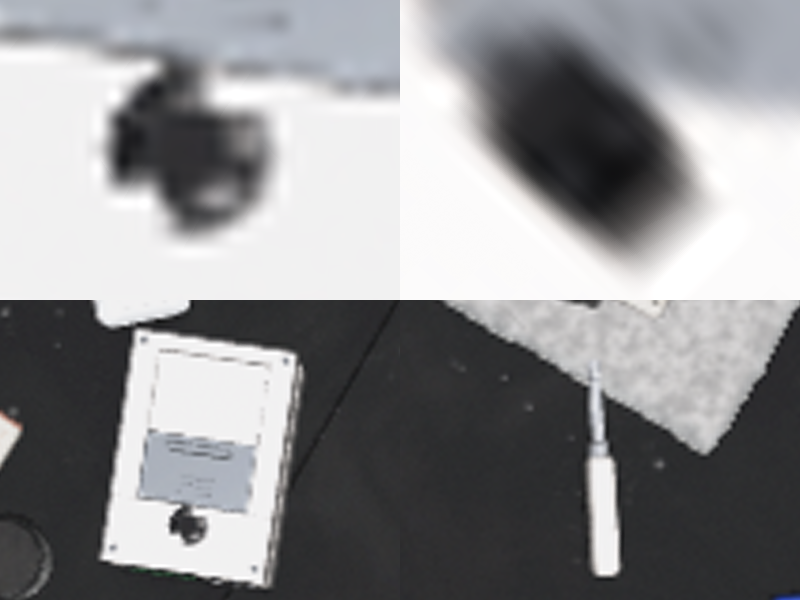

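```bash
cat >> h.py <<'E'
def go(x,y,z,yaw,s=None):
    "deltas to world target"
    s=s or get_state(); p=s["position"]; r=np.radians(s["orientation"][2]); d=np.array([x,y,z])-p
    t=-((yaw-s["orientation"][2]+180)%360-180)
    print("from",p.round(4),s["orientation"].round(2),"delta",(np.array([d[0]*np.cos(r)+d[1]*np.sin(r), d[0]*np.sin(r)-d[1]*np.cos(r), -d[2]])).round(4),"turn",round(t,2))
E
python3 - <<'E'
from h import *
from scipy.optimize import minimize
T=np.load("pics/a.npz")["T"].mean(2)
go(.508,-.2363,.23,182.4)
# fit collar with slit
k,M,f=K("top")
s=8000;w=360
R=rect(T,"top",.586,.0635,.073,w,w,s)
ii,jj=np.meshgrid(np.arange(w),np.arange(w)); X=(w/2-jj)/s; Y=(w/2-ii)/s
R0=R
def model(p):
    cx,cy,th=p[:3]
    x=X-cx;y=Y-cy
    r=np.hypot(x,y); l=np.abs(-np.sin(th)*x+np.cos(th)*y)
    dark=(r<.009)|((r<.0135)&(l>.00475))
    return cv2.GaussianBlur(dark.astype(np.float32),(0,0),.0013*s)
def cost(p):
    m=model(p); mask=(X<p[0]+.008)&(np.hypot(X-p[0],Y-p[1])<.019)   # hatch side excluded
    a=np.c_[m[mask],np.ones(mask.sum())]; v=R[mask]
    c=np.linalg.lstsq(a,v,rcond=None)[0]; return np.mean((a@c-v)**2)
best=[]
for th in np.radians(np.arange(-60,61,15)):
    r=minimize(cost,[0,0,th],method="Nelder-Mead",options=dict(initial_simplex=np.array([[0,0,th],[.003,0,th],[0,.003,th],[0,0,th+.2]]),xatol=1e-5,maxiter=150)); best.append((r.fun,*r.x))
best.sort()
for b in best[:4]: print(round(b[0],1),.586+b[1],.0635+b[2],np.degrees(b[3]))
# logger outline of white top
Rl=rect(T,"top",.64,.055,.07,400,300,1400)
m=(Rl>190).astype(np.uint8); m=cv2.morphologyEx(m,cv2.MORPH_OPEN,np.ones((5,5)))
n,L,st,ce=cv2.connectedComponentsWithStats(m); 
for i in range(1,n):
    if st[i,4]>8000:
        c=cv2.minAreaRect(np.argwhere(L==i)[:,::-1].astype(np.float32)); print(c, .64+(150-c[0][1])/1400,.055+(200-c[0][0])/1400, np.array(c[1])/1400)
E
```

```text
from [ 0.1852 -0.597   0.2313] [180.     0.    17.23] delta [ 0.4152 -0.2488  0.0013] turn -165.17
383.2 0.5856757959164229 0.06374253816571619 -36.23179064235154
383.2 0.5856756715885479 0.06374256749879414 -36.31344452512217
383.3 0.5856689127345445 0.06371634352740768 -36.21337506080047
383.4 0.5857015517713802 0.06371899495750481 -36.34961808461057
((199.09658813476562, 156.6894989013672), (163.37229919433594, 233.73512268066406), 8.530765533447266) 0.6352217864990235 0.055645294189453125 [0.1166945  0.16695366]
```

>>> move_arm(deltas=[[1,0.415,-0.249,0.001,-85],[1,0.415,-0.249,0.001,-85],[1,0.415,-0.249,0.001,-85],[1,0.415,-0.249,0.001,-85],[1,0.415,-0.249,0.001,-85],[1,0.415,-0.249,0.001,-85],[1,0.415,-0.249,0.001,-85],[1,0.415,-0.249,0.001,-85],[1,0.415,-0.249,0.001,-85],[1,0.415,-0.249,0.001,-85]])

```text
t: 2.9
position: [0.5096, -0.2335, 0.2306]
orientation: [179.9, -0.0, 102.7]
wrist_force: [-0.3, 0.2, 0.3]
grip_width: 0.999
grasp_force: 0.0
```

Run:
```python
from h import *
go(.508,-.2363,.06,182.4)
```

```text
from [ 0.5096 -0.2335  0.2306] [179.93  -0.   102.68] delta [-0.0024 -0.0021  0.1706] turn -79.72
```

>>> move_arm(deltas=[[1,-0.002,-0.002,0.13,-79.7],[1,-0.002,-0.002,0.13,-79.7],[1,-0.002,-0.002,0.13,-79.7],[1,-0.002,-0.002,0.13,-79.7],[1,-0.002,-0.002,0.13,-79.7],[1,-0.002,-0.002,0.13,-79.7],[1,-0.002,-0.002,0.13,-79.7],[1,-0.002,-0.002,0.13,-79.7],[1,-0.002,-0.002,0.13,-79.7],[1,-0.002,-0.002,0.13,-79.7]])

```text
t: 3.9
position: [0.5064, -0.2386, 0.1004]
orientation: [-180.0, 0.0, -177.9]
wrist_force: [-0.2, 0.5, 0.3]
grip_width: 0.998
grasp_force: 0.0
```

Run:
```python
from h import *
go(.508,-.2363,.003,182.4)
T=avg("top",2);S=avg("scene",2)
a=rect(T,"top",.53,-.236,.01,400,300,1500)
u=proj("scene",(.51,-.236,.03)).astype(int); b=cv2.resize(S[u[1]-75:u[1]+75,u[0]-100:u[0]+100],(400,300))
cv2.imwrite("pics/z2.png",np.clip(np.hstack([a,b]),0,255).astype(np.uint8)[:,:,::-1])
```

```text
from [ 0.5064 -0.2386  0.1004] [-1.7999e+02  1.0000e-02 -1.7786e+02] delta [-0.0017  0.0023  0.0974] turn -0.26
```

View pics/z2.png

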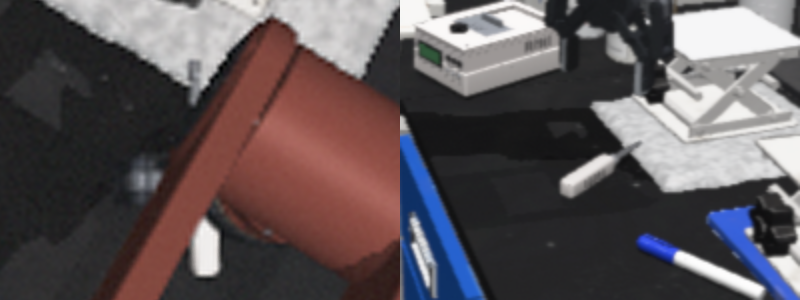

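>>> move_arm(deltas=[[1,-0.002,0.002,0.04,0],[1,-0.002,0.002,0.07,0],[1,-0.002,0.002,0.09,0],[1,-0.002,0.002,0.097,0],[1,-0.002,0.002,0.097,0],[0,-0.002,0.002,0.097,0],[0,-0.002,0.002,0.097,0],[0,-0.002,0.002,0.097,0],[0,-0.002,0.002,0.097,0],[0,-0.002,0.002,0.097,0]])

```text
t: 5.1
position: [0.509, -0.237, 0.0044]
orientation: [-179.9, 0.1, -178.1]
wrist_force: [2.1, -1.6, -0.9]
grip_width: 0.193
grasp_force: 60.5
```

>>> move_arm(deltas=[[0,0,0,0,0],[0,0,0,0,0],[0,0,0,0,0],[0,0,0,-0.02,0],[0,0,0,-0.05,0],[0,0,0,-0.09,0],[0,0,0,-0.13,0],[0,0,0,-0.15,0],[0,0,0,-0.15,0],[0,0,0,-0.15,0]])

```text
t: 6.1
position: [0.5075, -0.236, 0.1522]
orientation: [180.0, -0.1, -178.1]
wrist_force: [0.7, 0.8, -1.6]
grip_width: 0.194
grasp_force: 60.6
```

Run:
```python
from h import *
th=np.radians(-39); d=np.array([np.cos(th),np.sin(th)])
# grip 83mm behind tip; tip 40 mm before rivet axis
g=np.array([.5854,.0635])-d*(.083+.040)
print(g); go(g[0],g[1],.16,141)
```

```text
[0.48981105 0.14090641]
from [ 0.5075 -0.236   0.1522] [ 1.7995e+02 -7.0000e-02 -1.7807e+02] delta [ 0.005   0.3773 -0.0078] turn 40.93
```

>>> move_arm(deltas=[[0,0.005,0.377,-0.008,41],[0,0.005,0.377,-0.008,41],[0,0.005,0.377,-0.008,41],[0,0.005,0.377,-0.008,41],[0,0.005,0.377,-0.008,41],[0,0.005,0.377,-0.008,41],[0,0.005,0.377,-0.008,41],[0,0.005,0.377,-0.008,41],[0,0.005,0.377,-0.008,41],[0,0.005,0.377,-0.008,41]])

```text
t: 7.1
position: [0.4883, 0.1407, 0.1585]
orientation: [-179.8, -0.2, 141.1]
wrist_force: [0.4, -1.0, -0.5]
grip_width: 0.196
grasp_force: 60.6
```

Run:
```python
from h import *
s=get_state(); print(s["position"],s["orientation"],s["joint_pos"].round(1))
T=avg("top",4);S=avg("scene",4);np.savez("pics/b.npz",T=T,S=S)
for c in("top","scene"):
    for l in("tool_tip","tool_grip","pry_tool"): print(c,l,[(np.round(d["position"],4).tolist(),round(d["p"],2)) for d in spot_point(c,l)[:2]])
def crop(I,c,p,w,h):
    u=proj(c,p).astype(int); return cv2.resize(I[u[1]-h//2:u[1]+h//2,u[0]-w//2:u[0]+w//2],(400,400),interpolation=cv2.INTER_CUBIC)
o=np.hstack([crop(T,"top",(.55,.10,.12),80,80),crop(S,"scene",(.54,.10,.12),80,80)])
cv2.imwrite("pics/z3.png",np.clip(o,0,255).astype(np.uint8)[:,:,::-1])
```

```text
[0.48827734 0.14073768 0.1584751 ] [-179.75071556   -0.18131071  141.11146305] [  8.2   2.8 111.5  -0.   66.  -42.9]
top tool_tip [([0.5542, 0.0855, 0.1645], 0.42)]
top tool_grip [([0.4726, 0.1545, 0.1667], 0.69)]
top pry_tool [([0.4699, 0.1526, 0.1581], 0.47)]
scene tool_tip [([0.555, 0.0856, 0.1632], 0.61)]
scene tool_grip [([0.4727, 0.1536, 0.1672], 0.52)]
scene pry_tool []
```

View pics/z3.png

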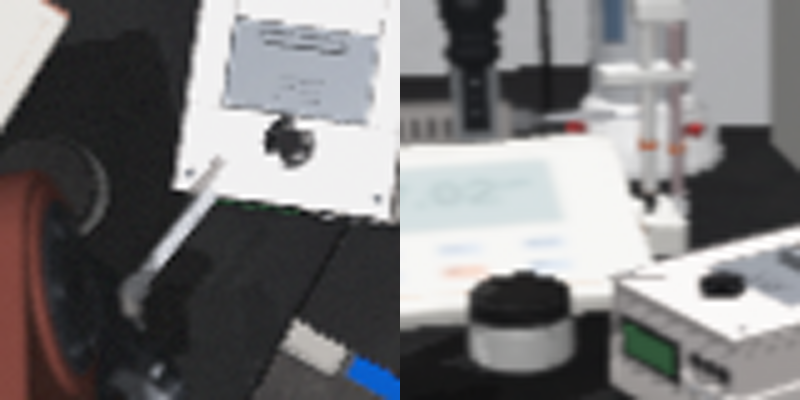

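>>> move_arm(deltas=[[0,-0.005,0.0025,0.03,0],[0,-0.014,0.0025,0.06,0],[0,-0.014,0.0025,0.075,0],[0,-0.014,0.0025,0.08,0],[0,-0.014,0.0025,0.08,0],[0,-0.014,0.0025,0.08,0]])

```text
t: 8.4
position: [0.5038, 0.1335, 0.0823]
orientation: [179.9, 0.1, 140.9]
wrist_force: [0.3, -0.5, -1.2]
grip_width: 0.19
grasp_force: 60.6
```

Run:
```python
from h import *
s=get_state(); print(s["position"],s["orientation"],s["wrist_force"])
T=avg("top",8);S=avg("scene",8);np.savez("pics/c.npz",T=T,S=S)
for c in("top","scene"):
    for l in("tool_tip","rivet"): print(c,l,[(np.round(d["position"],4).tolist(),round(d["p"],2)) for d in spot_point(c,l)[:1]])
u=proj("scene",(.575,.075,.075)).astype(int)
o=np.hstack([rect(T,"top",.575,.075,.076,400,400,5000),cv2.resize(S[u[1]-20:u[1]+20,u[0]-20:u[0]+20],(400,400),interpolation=cv2.INTER_CUBIC)])
cv2.imwrite("pics/z4.png",np.clip(o,0,255).astype(np.uint8)[:,:,::-1])
```

```text
[0.5037598  0.13349686 0.0823281 ] [1.79924247e+02 7.17730194e-02 1.40948394e+02] [ 0.26732342 -0.52452977 -1.1918127 ]
top tool_tip [([0.5715, 0.0803, 0.086], 0.55)]
top rivet [([0.5839, 0.0616, 0.0686], 0.91)]
scene tool_tip [([0.571, 0.08, 0.0872], 0.56)]
scene rivet [([0.5851, 0.0609, 0.0717], 0.88)]
```

View pics/z4.png

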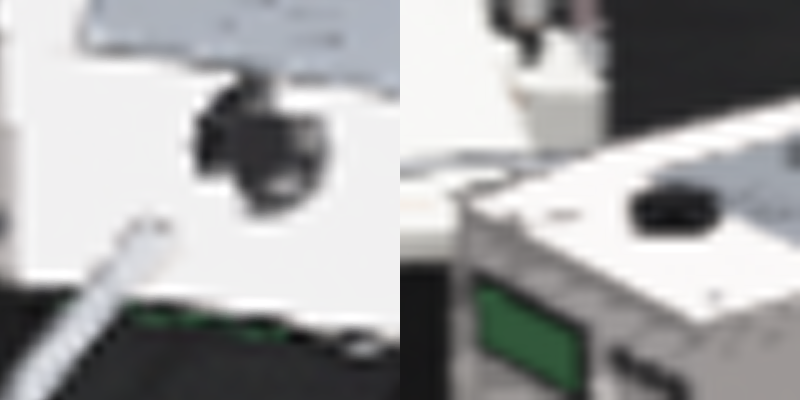

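>>> move_arm(deltas=[[0,0.003,-0.004,0.0,0],[0,0.003,-0.004,0.004,0],[0,0.003,-0.004,0.008,0],[0,0.003,-0.004,0.01,0],[0,0.003,-0.004,0.01,0]])

```text
t: 9.9
position: [0.4975, 0.132, 0.0706]
orientation: [-179.9, -0.1, 140.9]
wrist_force: [-1.3, 0.5, -0.5]
grip_width: 0.19
grasp_force: 60.6
```

>>> move_arm(deltas=[[0,0,0,0.001,0],[0,0,0,0.002,0],[0,0,0,0.002,0],[0,0,0,0.002,0]])

```text
t: 10.3
position: [0.4982, 0.1321, 0.0694]
orientation: [180.0, 0.0, 140.9]
wrist_force: [0.3, 0.1, -1.1]
grip_width: 0.192
grasp_force: 60.6
```

>>> move_arm(deltas=[[0,0,0,0.001,0],[0,0,0,0.0015,0],[0,0,0,0.0015,0]])

```text
t: 10.6
position: [0.4979, 0.132, 0.0677]
orientation: [-180.0, -0.0, 140.9]
wrist_force: [-0.2, -0.6, -1.2]
grip_width: 0.191
grasp_force: 60.6
```

>>> move_arm(deltas=[[0,0,0,0.001,0],[0,0,0,0.0015,0],[0,0,0,0.0015,0]])

```text
t: 10.9
position: [0.4979, 0.132, 0.0661]
orientation: [-180.0, -0.0, 140.9]
wrist_force: [0.4, 0.4, -0.5]
grip_width: 0.191
grasp_force: 60.6
```

>>> move_arm(deltas=[[0,0,0,0.001,0],[0,0,0,0.001,0],[0,0,0,0.001,0]])

```text
t: 11.2
position: [0.498, 0.132, 0.0653]
orientation: [-180.0, -0.0, 140.9]
wrist_force: [-0.1, 0.3, -1.5]
grip_width: 0.193
grasp_force: 60.6
```

>>> move_arm(deltas=[[0,0,0,0.001,0],[0,0,0,0.001,0],[0,0,0,0.001,0]])

```text
t: 11.5
position: [0.4982, 0.1321, 0.0646]
orientation: [180.0, 0.0, 140.9]
wrist_force: [-1.0, 1.0, 1.5]
grip_width: 0.192
grasp_force: 61.0
```

Run:
```python
from h import *
s=get_state(); print(s["position"],s["orientation"],s["wrist_force"])
T=avg("top",8);np.savez("pics/d.npz",T=T)
for c in("top",):
    for l in("tool_tip","rivet"): print(c,l,[(np.round(d["position"],4).tolist(),round(d["p"],2)) for d in spot_point(c,l)[:1]])
# rectify turned so heading -39 deg is up
R=rect(T,"top",.575,.075,.072,800,800,12000)
M=cv2.getRotationMatrix2D((400,400),39,1); R=cv2.warpAffine(R,M,(800,800))[100:700]
for i in range(0,800,60): cv2.line(R,(i,0),(i,599),(255,0,0),1)
cv2.imwrite("pics/z5.png",np.clip(R,0,255).astype(np.uint8)[:,:,::-1])
```

```text
[0.49820884 0.13208199 0.06461085] [1.79990711e+02 1.01370099e-02 1.40934086e+02] [-0.99517917  1.00136112  1.53418427]
top tool_tip [([0.561, 0.0822, 0.0666], 0.39)]
top rivet [([0.5885, 0.0605, 0.0666], 0.74)]
```

View pics/z5.png

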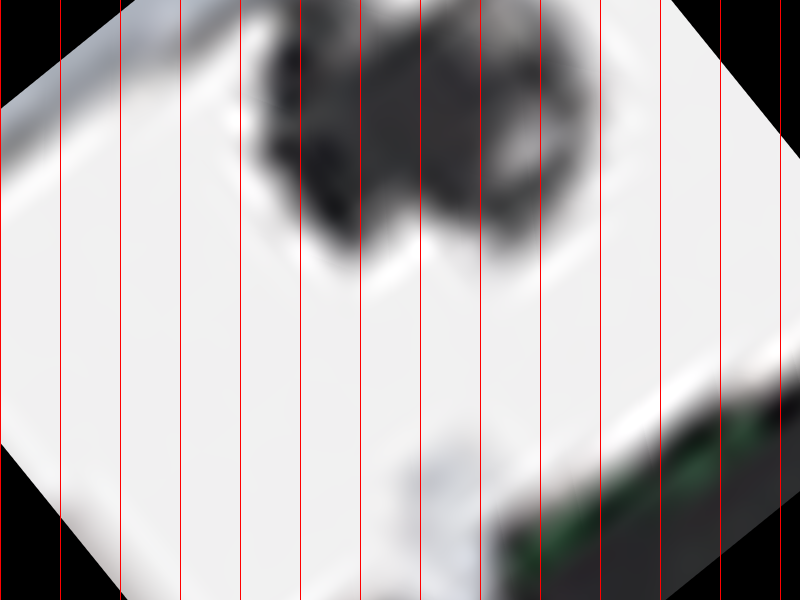

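>>> move_arm(deltas=[[0,0,0,-0.001,0],[0,0,0.0016,-0.001,0],[0,-0.004,0.0016,-0.001,0],[0,-0.008,0.0016,-0.001,0],[0,-0.011,0.0016,-0.001,0],[0,-0.013,0.0016,-0.001,0],[0,-0.013,0.0016,-0.001,0],[0,-0.013,0.0016,-0.001,0]])

```text
t: 12.8
position: [0.5092, 0.1249, 0.0652]
orientation: [-180.0, -0.0, 140.9]
wrist_force: [0.0, -0.9, -0.8]
grip_width: 0.192
grasp_force: 60.7
```

>>> move_arm(deltas=[[0,-0.001,0,0,0],[0,-0.002,0,0,0],[0,-0.003,0,0,0],[0,-0.003,0,0,0]])

```text
t: 13.2
position: [0.5116, 0.1231, 0.0653]
orientation: [180.0, 0.0, 140.9]
wrist_force: [0.7, -1.4, -1.0]
grip_width: 0.193
grasp_force: 60.6
```

>>> move_arm(deltas=[[0,-0.001,0,0,0],[0,-0.002,0,0,0],[0,-0.002,0,0,0]])

```text
t: 13.5
position: [0.5132, 0.1219, 0.0654]
orientation: [180.0, 0.0, 140.9]
wrist_force: [-0.6, -0.7, -1.1]
grip_width: 0.189
grasp_force: 60.6
```

>>> move_arm(deltas=[[0,-0.001,0,0,0],[0,-0.002,0,0,0],[0,-0.002,0,0,0]])

```text
t: 13.8
position: [0.5148, 0.1206, 0.0653]
orientation: [180.0, 0.0, 140.9]
wrist_force: [0.0, -0.1, -1.4]
grip_width: 0.19
grasp_force: 60.6
```

>>> move_arm(deltas=[[0,-0.001,0,0,0],[0,-0.002,0,0,0],[0,-0.002,0,0,0]])

```text
t: 14.1
position: [0.5163, 0.1193, 0.0653]
orientation: [180.0, 0.0, 140.9]
wrist_force: [0.4, -0.9, -1.4]
grip_width: 0.191
grasp_force: 60.6
```

>>> move_arm(deltas=[[0,-0.001,0,0,0],[0,-0.002,0,0,0],[0,-0.002,0,0,0]])

```text
t: 14.4
position: [0.5179, 0.1181, 0.0654]
orientation: [180.0, 0.0, 140.9]
wrist_force: [0.2, -0.2, -1.1]
grip_width: 0.195
grasp_force: 60.6
```

>>> move_arm(deltas=[[0,-0.001,0,0,0],[0,-0.0015,0,0,0],[0,-0.0015,0,0,0]])

```text
t: 14.7
position: [0.5186, 0.1174, 0.0652]
orientation: [-180.0, -0.0, 140.9]
wrist_force: [-0.6, 1.0, -1.5]
grip_width: 0.191
grasp_force: 60.6
```

>>> move_arm(deltas=[[0,-0.001,0,0,0],[0,-0.001,0,0,0],[0,-0.001,0,0,0]])

```text
t: 15.0
position: [0.5188, 0.1171, 0.0651]
orientation: [-180.0, -0.1, 140.9]
wrist_force: [-3.9, 2.7, 0.8]
grip_width: 0.193
grasp_force: 60.8
```

Run:
```python
from h import *
s=get_state(); print(s["position"],s["wrist_force"])
T=avg("top",8);S=avg("scene",8)
R=rect(T,"top",.575,.075,.072,800,800,8000)
M=cv2.getRotationMatrix2D((400,400),39,1); R=cv2.warpAffine(R,M,(800,800))[100:700,200:600]
u=proj("scene",(.575,.075,.075)).astype(int)
b=cv2.resize(S[u[1]-24:u[1]+24,u[0]-16:u[0]+16],(400,600),interpolation=cv2.INTER_CUBIC)
cv2.imwrite("pics/z6.png",np.clip(np.hstack([R,b]),0,255).astype(np.uint8)[:,:,::-1])
```

```text
[0.51880993 0.11709096 0.06509912] [-3.87296508  2.74705453  0.83672405]
```

View pics/z6.png

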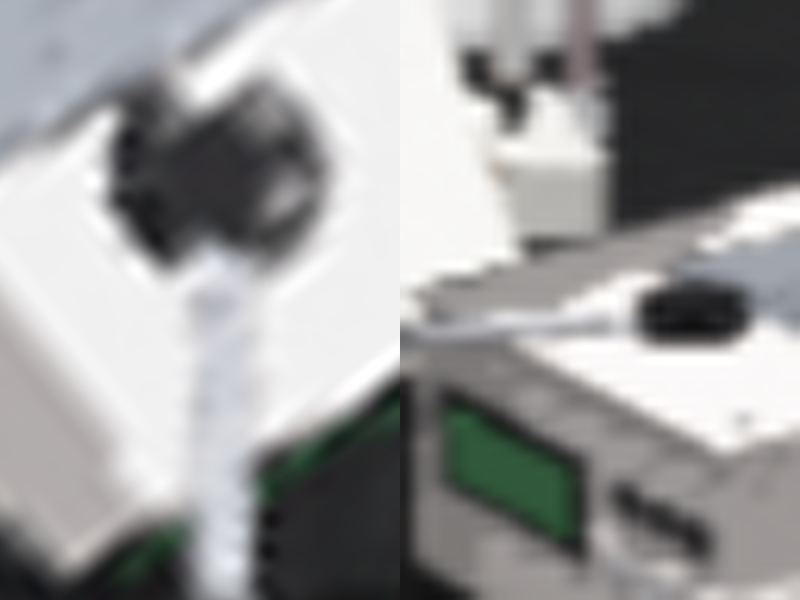

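>>> move_arm(deltas=[[0,0.001,0,0,0],[0,0.001,0,-0.001,0],[0,0.001,0,-0.002,0],[0,0.001,0,-0.003,0],[0,0.001,0,-0.003,0]])

```text
t: 16.3
position: [0.5186, 0.1171, 0.0682]
orientation: [-180.0, -0.0, 140.9]
wrist_force: [-1.7, 2.1, -3.0]
grip_width: 0.196
grasp_force: 60.4
```

>>> move_arm(deltas=[[0,0,0,-0.001,0],[0,0,0,-0.002,0],[0,0,0,-0.003,0],[0,0,0,-0.003,0]])

```text
t: 16.7
position: [0.5186, 0.1171, 0.071]
orientation: [-180.0, -0.0, 140.9]
wrist_force: [-0.6, 1.2, -6.4]
grip_width: 0.196
grasp_force: 59.9
```

>>> move_arm(deltas=[[0,0,0,-0.001,0],[0,0,0,-0.002,0],[0,0,0,-0.003,0],[0,0,0,-0.003,0]])

```text
t: 17.1
position: [0.5186, 0.1171, 0.0743]
orientation: [-180.0, -0.0, 140.9]
wrist_force: [-1.1, -0.2, -6.8]
grip_width: 0.192
grasp_force: 59.9
```

Run:
```python
from h import *
s=get_state(); print(s["position"],s["wrist_force"],s["moment"])
T=avg("top",8);S=avg("scene",8)
for c in("top","scene"):
    for l in("tool_tip","pin_top","tool_grip"): print(c,l,[(np.round(d["position"],4).tolist(),round(d["p"],2)) for d in spot_point(c,l)[:1]])
u=proj("scene",(.565,.085,.075)).astype(int)
b=cv2.resize(S[u[1]-24:u[1]+24,u[0]-32:u[0]+32],(800,600),interpolation=cv2.INTER_CUBIC)
cv2.imwrite("pics/z7.png",np.clip(b,0,255).astype(np.uint8)[:,:,::-1])
```

```text
[0.51860893 0.11711835 0.07434406] [-1.14010566 -0.2081097  -6.80183888] [ 0.30165917  0.45978653 -0.03461323]
top tool_tip [([0.5842, 0.064, 0.0797], 0.55)]
top pin_top [([0.5863, 0.0646, 0.0829], 0.55)]
top tool_grip []
scene tool_tip [([0.5841, 0.0625, 0.0795], 0.73)]
scene pin_top []
scene tool_grip []
```

View pics/z7.png

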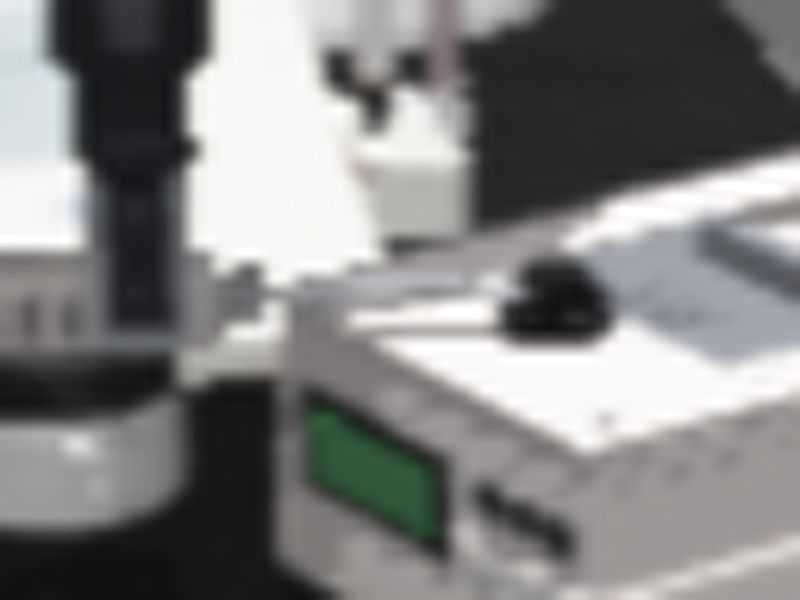

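>>> move_arm(deltas=[[0,0,0,-0.001,0],[0,0,0,-0.001,0],[0,0,0,0.0,0],[0,0,0,0.001,0],[0,0,0,0.001,0],[0,0,0,0.001,0]])

```text
t: 18.8
position: [0.5192, 0.1175, 0.0739]
orientation: [179.9, 0.0, 140.9]
wrist_force: [-3.8, 1.8, -0.6]
grip_width: 0.189
grasp_force: 60.7
```

>>> move_arm(deltas=[[0,0.004,0,0,0],[0,0.01,0,0,0],[0,0.02,0,0,0],[0,0.035,0,0,0],[0,0.035,0,-0.03,0],[0,0.035,0,-0.08,0],[0,0.035,0,-0.08,0],[0,0.035,0,-0.08,0]])

```text
t: 19.6
position: [0.4927, 0.1402, 0.1554]
orientation: [179.8, 0.2, 141.0]
wrist_force: [-1.3, -0.8, -1.0]
grip_width: 0.198
grasp_force: 60.6
```

Run:
```python
from h import *
s=get_state(); print(s["position"],s["orientation"],s["wrist_force"])
T=avg("top",4);S=avg("scene",4)
for c in("top","scene"):
    for l in("pin_top","rivet","hatch_rib","tool_tip"): print(c,l,[(np.round(d["position"],4).tolist(),round(d["p"],2)) for d in spot_point(c,l)[:1]])
u=proj("scene",(.585,.063,.075)).astype(int)
b=cv2.resize(S[u[1]-18:u[1]+18,u[0]-24:u[0]+24],(480,360),interpolation=cv2.INTER_CUBIC)
cv2.imwrite("pics/z8.png",np.clip(b,0,255).astype(np.uint8)[:,:,::-1])
go(.508,-.2363,.16,182)
```

```text
[0.49270771 0.14016279 0.15542345] [179.79236497   0.19028421 140.98311137] [-1.28457125 -0.78208408 -0.97636048]
top pin_top []
top rivet [([0.5858, 0.0648, 0.0701], 0.58)]
top hatch_rib [([0.6393, 0.0534, 0.0766], 0.64)]
top tool_tip [([0.5531, 0.0873, 0.1566], 0.46)]
scene pin_top []
scene rivet [([0.5869, 0.0645, 0.0699], 0.98)]
scene hatch_rib [([0.6389, 0.0572, 0.079], 0.47)]
scene tool_tip [([0.557, 0.0828, 0.1569], 0.7)]
from [0.4918 0.1392 0.1534] [180.     0.   140.93] delta [-0.2493 -0.2813 -0.0066] turn -41.07
```

View pics/z8.png

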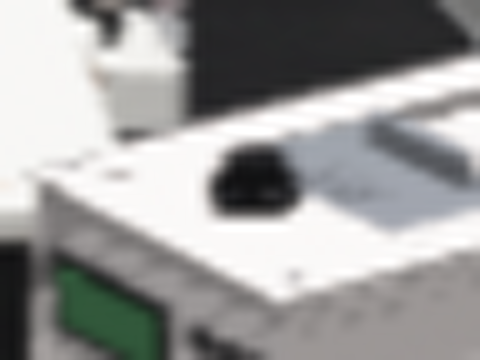

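>>> move_arm(deltas=[[0,-0.249,-0.281,-0.007,-41],[0,-0.249,-0.281,-0.007,-41],[0,-0.249,-0.281,-0.007,-41],[0,-0.249,-0.281,-0.007,-41],[0,-0.249,-0.281,-0.007,-41],[0,-0.249,-0.281,-0.007,-41],[0,-0.249,-0.281,-0.007,-41],[0,-0.249,-0.281,-0.007,-41],[0,-0.249,-0.281,-0.007,-41],[0,-0.249,-0.281,-0.007,-41]])

```text
t: 21.4
position: [0.5078, -0.2373, 0.1604]
orientation: [180.0, 0.0, -178.2]
wrist_force: [0.6, 0.2, 0.0]
grip_width: 0.19
grasp_force: 60.6
```

Run:
```python
from h import *
camera("top");go(.508,-.2363,.0075,182)
```

```text
from [ 0.5076 -0.2357  0.16  ] [ 1.7993e+02 -3.0000e-02 -1.7815e+02] delta [-0.0004 -0.0006  0.1525] turn -0.15
```

>>> move_arm(deltas=[[0,0,0,0.04,0],[0,0,0,0.08,0],[0,0,0,0.115,0],[0,0,0,0.138,0],[0,0,0,0.148,0],[0,0,0,0.152,0],[0,0,0,0.152,0],[0,0,0,0.152,0]])

```text
t: 22.25
position: [0.5094, -0.2362, 0.01]
orientation: [-179.9, 0.1, -178.0]
wrist_force: [0.5, -0.5, -0.7]
grip_width: 0.191
grasp_force: 60.6
```

>>> move_arm(deltas=[[0,0,0,0.0015,0],[0,0,0,0.0025,0],[0,0,0,0.0025,0]])

```text
t: 22.55
position: [0.5082, -0.2361, 0.0063]
orientation: [-180.0, 0.0, -178.1]
wrist_force: [0.2, 0.2, -1.1]
grip_width: 0.198
grasp_force: 60.6
```

>>> move_arm(deltas=[[0,0,0,0.001,0],[0,0,0,0.0015,0],[0,0,0,0.0015,0],[1,0,0,0.0015,0],[1,0,0,0.0015,0],[1,0,0,0.0015,0],[1,0,0,0.0015,0],[1,0,0,0.0015,0],[1,0,0,0.0015,0]])

```text
t: 23.45
position: [0.508, -0.2358, 0.0043]
orientation: [-180.0, 0.0, -178.1]
wrist_force: [0.1, 0.1, 0.8]
grip_width: 1.002
grasp_force: 0.0
```

>>> move_arm(deltas=[[1,0,0,-0.04,0],[1,0,0,-0.08,0],[1,0,0,-0.12,0],[0,0,0,-0.15,0],[0,0,0,-0.15,0],[0,0,0,-0.15,0],[0,0,0,-0.15,0],[0,0,0,-0.15,0]])

```text
t: 24.25
position: [0.5065, -0.2349, 0.152]
orientation: [179.9, -0.2, -178.1]
wrist_force: [-0.5, -0.3, 0.1]
grip_width: 0.146
grasp_force: 0.0
```

Run:
```python
from h import *
T=avg("top",4)
for c in("top","scene"):
    if c=="scene": camera(c)
    for l in("tool_tip","tool_grip","hatch_rib"): print(c,l,[(np.round(d["position"],4).tolist(),round(d["p"],2)) for d in spot_point(c,l)[:1]])
th=np.radians(-8.5);d=np.array([np.cos(th),np.sin(th)]);r=np.array([.5855,.0635])
g=r+d*.035; print(r+d*.054,g,r+d*.111)
go(g[0],g[1],.15,171.5)
```

```text
top tool_tip [([0.5921, -0.2361, 0.0074], 0.63)]
top tool_grip [([0.4859, -0.2362, 0.0108], 0.46)]
top hatch_rib [([0.6413, 0.0574, 0.0748], 0.86)]
scene tool_tip [([0.5939, -0.2348, 0.0087], 0.76)]
scene tool_grip [([0.4873, -0.2372, 0.0101], 0.77)]
scene hatch_rib [([0.6398, 0.0592, 0.0785], 0.7)]
[0.63890686 0.05551829] [0.62011556 0.05832667] [0.69528076 0.04709316]
from [ 0.508  -0.2358  0.1543] [-180.      0.   -178.07] delta [-0.122   0.2902  0.0043] turn 10.43
```

>>> move_arm(deltas=[[0,-0.119,0.29,0.004,10.4],[0,-0.119,0.29,0.004,10.4],[0,-0.119,0.29,0.004,10.4],[0,-0.119,0.29,0.004,10.4],[0,-0.119,0.29,0.004,10.4],[0,-0.119,0.29,0.004,10.4],[0,-0.119,0.29,0.004,10.4],[0,-0.119,0.29,0.004,10.4],[0,-0.119,0.29,0.004,10.4],[0,-0.119,0.29,0.004,10.4]])

```text
t: 25.8
position: [0.6166, 0.0564, 0.1501]
orientation: [-180.0, -0.0, 171.4]
wrist_force: [-0.2, 0.1, 0.5]
grip_width: -0.002
grasp_force: 0.0
```

Run:
```python
from h import *
camera("top");print(get_state()["grip_width"]);go(.6171,.0588,.0720,171.5)
```

```text
-0.0071643988384961395
from [0.6167 0.0563 0.1502] [-1.7997e+02 -3.0000e-02  1.7142e+02] delta [-0.0001  0.0026  0.0782] turn -0.08
```

>>> move_arm(deltas=[[0,0,0.001,0.03,0],[0,0,0.001,0.05,0],[0,0,0.001,0.065,0],[0,0,0.001,0.073,0],[0,0,0.001,0.077,0],[0,0,0.001,0.078,0],[0,0,0.001,0.078,0],[0,0,0.001,0.078,0]])

```text
t: 26.65
position: [0.6181, 0.059, 0.0734]
orientation: [180.0, 0.1, 171.5]
wrist_force: [0.6, 0.2, 0.1]
grip_width: -0.0
grasp_force: 0.0
```

>>> move_arm(deltas=[[0,-0.003,0,0,0],[0,-0.006,0,0,0],[0,-0.009,0,0,0],[0,-0.012,0,0,0],[0,-0.015,0,0,0],[0,-0.015,0,0,0]])

```text
t: 27.25
position: [0.6323, 0.0568, 0.0722]
orientation: [180.0, 0.0, 171.5]
wrist_force: [-1.3, 0.4, -0.1]
grip_width: -0.0
grasp_force: 0.4
```

>>> move_arm(deltas=[[0,-0.005,0,0,0],[0,-0.011,0,0,0],[0,-0.018,0,0,0],[0,-0.025,0,0,0],[0,-0.032,0,0,0],[0,-0.038,0,0,0],[0,-0.044,0,0,0],[0,-0.048,0,0,0],[0,-0.048,0,0,0]])

```text
t: 28.15
position: [0.6805, 0.0495, 0.0723]
orientation: [-180.0, 0.1, 171.5]
wrist_force: [-0.1, 0.2, -0.4]
grip_width: 0.002
grasp_force: 0.2
```

>>> move_arm(deltas=[[0,-0.001,0,0,0],[0,-0.002,0,0,0],[0,-0.003,0,0,0],[0,-0.003,0,0,0]])

```text
t: 28.55
position: [0.6826, 0.0492, 0.0724]
orientation: [-180.0, 0.0, 171.5]
wrist_force: [-1.9, 0.4, 0.3]
grip_width: 0.0
grasp_force: 0.9
```

>>> move_arm(deltas=[[0,-0.001,0,0,0],[0,-0.002,0,0,0],[0,-0.002,0,0,0]])

```text
t: 28.85
position: [0.6846, 0.0489, 0.0724]
orientation: [-180.0, 0.0, 171.5]
wrist_force: [-0.7, -0.3, 0.8]
grip_width: 0.002
grasp_force: 1.0
```

>>> move_arm(deltas=[[0,-0.001,0,0,0],[0,-0.002,0,0,0],[0,-0.002,0,0,0]])

```text
t: 29.15
position: [0.6847, 0.0489, 0.0723]
orientation: [-180.0, -0.3, 171.5]
wrist_force: [-6.5, 0.2, 5.1]
grip_width: -0.003
grasp_force: 3.5
```

>>> move_arm(deltas=[[0,-0.001,0,0,0],[0,-0.0015,0,0,0],[0,-0.0015,0,0,0]])

```text
t: 29.45
position: [0.6848, 0.0489, 0.0723]
orientation: [-180.0, -0.5, 171.5]
wrist_force: [-10.9, 0.2, 7.0]
grip_width: 0.001
grasp_force: 5.1
```

>>> move_arm(deltas=[[0,0.004,0,0,0],[0,0.008,0,0,0],[0,0.008,0,-0.03,0],[0,0.008,0,-0.06,0],[0,0.008,0,-0.09,0],[0,0.008,0,-0.09,0],[0,0.008,0,-0.09,0]])

```text
t: 30.15
position: [0.6815, 0.0496, 0.164]
orientation: [180.0, 0.3, 171.5]
wrist_force: [0.1, -0.3, -0.3]
grip_width: 0.003
grasp_force: 0.0
```

Run:
```python
from h import *
for c in("top","scene"):
    camera(c)
    for l in("pin_top","rivet","hatch_rib"): print(c,l,[(np.round(d["position"],4).tolist(),round(d["p"],2)) for d in spot_point(c,l)[:1]])
go(.508,-.236,.15,182)
```

```text
top pin_top []
top rivet [([0.5879, 0.0629, 0.0725], 0.7)]
top hatch_rib [([0.6982, 0.0458, 0.0765], 0.81)]
scene pin_top []
scene rivet [([0.5866, 0.0597, 0.0696], 0.69)]
scene hatch_rib [([0.6999, 0.0484, 0.0791], 0.6)]
from [0.6795 0.0497 0.1611] [-1.7999e+02 -1.0000e-01  1.7153e+02] delta [ 0.1275 -0.3078  0.0111] turn -10.47
```

Rib moved about 60 mm and is at its stop. I'll now pick the tool up again and lay it down last, so the order asked is kept.

>>> move_arm(deltas=[[0,0.128,-0.308,0.011,-10.4],[0,0.128,-0.308,0.011,-10.4],[0,0.128,-0.308,0.011,-10.4],[0,0.128,-0.308,0.011,-10.4],[1,0.128,-0.308,0.011,-10.4],[1,0.128,-0.308,0.011,-10.4],[1,0.128,-0.308,0.011,-10.4],[1,0.128,-0.308,0.011,-10.4],[1,0.128,-0.308,0.011,-10.4],[1,0.128,-0.308,0.011,-10.4]])

```text
t: 31.55
position: [0.5086, -0.2353, 0.1513]
orientation: [180.0, 0.0, -178.0]
wrist_force: [-0.5, 0.3, 0.9]
grip_width: 0.993
grasp_force: 0.0
```

Run:
```python
from h import *
camera("top");camera("top");print(get_state()["grip_width"]);go(.508,-.2360,.0045,182)
```

```text
1.0010052060301393
from [ 0.5088 -0.235   0.1513] [ 1.7998e+02  1.0000e-02 -1.7796e+02] delta [ 0.0009 -0.001   0.1468] turn 0.04
```

>>> move_arm(deltas=[[1,0,0,0.045,0],[1,0,0,0.09,0],[1,0,0,0.13,0],[1,0,0,0.145,0],[1,0,0,0.147,0],[1,0,0,0.147,0],[0,0,0,0.147,0],[0,0,0,0.147,0],[0,0,0,0.147,0],[0,0,0,0.147,0]])

```text
t: 32.65
position: [0.5087, -0.2366, 0.0053]
orientation: [-179.9, 0.1, -178.1]
wrist_force: [-0.2, 0.4, -0.8]
grip_width: 0.329
grasp_force: 0.0
```

>>> move_arm(deltas=[[0,0,0,0,0],[0,0,0,0,0],[0,0,0,0,0],[0,0,0,-0.02,0],[0,0,0,-0.03,0],[0,0,0,-0.03,0],[0,0,0,-0.02,0],[0,0,0,-0.008,0],[0,0,0,-0.001,0],[0,0,0,-0.001,0]])

```text
t: 33.65
position: [0.5067, -0.2354, 0.0052]
orientation: [179.8, -0.3, -178.1]
wrist_force: [-6.3, 1.8, 12.8]
grip_width: 0.194
grasp_force: 62.3
```

>>> move_arm(deltas=[[0,0,0,0.001,0],[0,0,0,0.001,0],[0,0,0,0.001,0],[1,0,0,0.001,0],[1,0,0,0.001,0],[1,0,0,0.001,0],[1,0,0,0.001,0],[1,0,0,0.001,0],[1,0,0,0.001,0]])

```text
t: 34.55
position: [0.508, -0.2361, 0.004]
orientation: [180.0, -0.0, -178.1]
wrist_force: [-1.8, 0.3, 0.1]
grip_width: 1.0
grasp_force: 0.0
```

>>> move_arm(deltas=[[1,0,0,-0.03,0],[1,0,0,-0.07,0],[1,0,0,-0.12,0],[1,0,0,-0.15,0],[1,0,0,-0.15,0],[1,0,0,-0.15,0],[1,0,0,-0.15,0]])

```text
t: 35.25
position: [0.5069, -0.2354, 0.1525]
orientation: [179.9, -0.2, -178.1]
wrist_force: [-0.5, -0.7, 0.1]
grip_width: 1.002
grasp_force: 0.0
```

Run:
```python
from h import *
for c in("top","scene"):
    camera(c)
    for l in("tool_tip","tool_grip","hatch_rib","timer","salve_jar"): print(c,l,[(np.round(d["position"],4).tolist(),round(d["p"],2)) for d in spot_point(c,l)[:1]])
print(get_state()["position"],get_state()["grip_width"])
```

```text
top tool_tip [([0.6398, 0.0548, 0.0021], 0.72)]
top tool_grip [([0.4282, -0.4177, 0.0009], 0.69)]
top hatch_rib [([0.6969, 0.048, 0.0776], 0.56)]
top timer [([0.4658, 0.2504, 0.0013], 0.85)]
top salve_jar [([0.5655, 0.2049, -0.0018], 0.93)]
scene tool_tip []
scene tool_grip [([0.4861, -0.237, 0.0145], 0.72)]
scene hatch_rib [([0.4267, -0.4193, 0.0009], 0.28)]
scene timer [([0.4716, 0.252, 0.0004], 0.83)]
scene salve_jar [([0.5648, 0.2027, 0.0022], 0.64)]
[ 0.5081593  -0.23618804  0.15433028] 0.9957625901817408
```

Run:
```python
from h import *
for i in range(2):
    camera("scene")
    print([(l,[(np.round(d["position"],4).tolist(),round(d["p"],2)) for d in spot_point("scene",l)[:2]]) for l in ("tool_tip","tool_grip","hatch_rib")])
S0=np.load("pics/a.npz")["S"]; S=avg("scene",4)
u=proj("scene",(.53,-.236,.01)).astype(int); a=S0[u[1]-12:u[1]+12,u[0]-35:u[0]+35].mean(2);b=S[u[1]-12:u[1]+12,u[0]-35:u[0]+35].mean(2)
for I in(a,b):
    q=np.argwhere(I>150); print(len(q),q.min(0),q.max(0),q.mean(0))
```

```text
[('tool_tip', [([0.5934, -0.2336, 0.0113], 0.83)]), ('tool_grip', [([0.4857, -0.2388, 0.0098], 0.86)]), ('hatch_rib', [([0.6973, 0.0474, 0.0795], 0.71)])]
[('tool_tip', [([0.5905, -0.2346, 0.0076], 0.69)]), ('tool_grip', [([0.4862, -0.2379, 0.008], 0.77)]), ('hatch_rib', [([0.6978, 0.0498, 0.0764], 0.77)])]
529 [ 0 10] [23 69] [10.93572779 43.06994329]
665 [0 9] [23 69] [11.41503759 49.17593985]
```

Tool flat at its old place, hatch at its stop, and the gripper clear.

```bash
python3 -c "
from cell import *
print(job_done())"
```

```text
the job is handed in; nothing more can be done
None
```

The job is handed in: I levered the pin up with the tool by about 8 mm, slid the hatch about 60 mm to its stop, and laid the tool back at its original place; the timer and jar read where they were, and I did not re-check the pen.

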